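# Load the soak tub and uncap the cleaner jug

## Task

Get the soak ready: take the two outlets out of the tester's catch tray and set them down in the grey tub (do not drop them in), then open the cleaner jug: push its safety cap down and, keeping it pushed, twist it anticlockwise (seen from above) about a sixth of a turn until it is free. Lift the cap straight up 8 to 10 cm and finish with the gripper still holding it there, level, above the open jug. Leave the screwdriver, the jar and the toggle switch where they are.

Things in the scene. Friction and masses are not known exactly. Their poses are not given: they have to be found in the camera images.
- outlet1_center (a point): An ivory duplex wall outlet lying on its back, face up, in the catch tray, 75 g or so. Body 68 (x) x 33 (y) x 33 (z) mm, with a steel strap 105 x 19 x 2 mm along x sticking out past both ends, its underside 27 mm above the outlet's back. Point: centre of the body, 16.5 mm above its back. x is its long axis; grasp it across y (33 mm).
- outlet2_center (a point): The second outlet, the same in every way, beside the first in the tray, about 95 mm away. Point and axes as for the first.
- tray_in (a point): Centre of the inner floor of the steel catch tray, fixed to the bench. Inside 162 (x) x 252 (y) mm, floor 4 mm above the bench, rim 32 mm above the bench. The grey tester, 120 mm high, 170 mm wide, stands at the tray's +y end: its face is 160 mm from the tray's centre.
- tub_in (a point): Centre of the inner floor of the open grey plastic tub, fixed to the bench. Inside 220 (x) x 192 (y) mm, floor 4 mm above the bench, rim 50 mm above the bench. Tub and jug may stand in either of two places, side by side.
- cap_center (a point): Push-and-turn cap on the jug's neck: round ribbed grey plastic, 52 mm across, 30 mm high, 35 g. Point: its centre, 15 mm below its top; z up. Grip it on any diameter. Held down 3 mm or more (5 mm is a good push) it turns anticlockwise seen from above; past 0.5 rad it no longer locks; it lifts free between 0.8 and 1.05 rad; a stop ends the turn at 1.1 rad. 1.5 mm of sideways play.
- cap_seat (a point): Point fixed on the jug: the cap's centre while locked on, 157 mm above the bench. Jug: white plastic, 86 mm square, clamped in a steel bracket, cannot move; shoulder 104 mm above the bench, a cone narrows to a 30 mm neck at 119 mm; neck top 158 mm, spring plunger 18 mm across rising to 168 mm. x, y square with the jug's sides; z up.
- cap: The same cap; origin at the centre of its underside, its x axis along the jug's x axis while locked (so the angle between them is the angle turned).
- cap_spring (a joint): Push of the spring plunger under the cap (m): 0 at rest, 0.007 at the bottom. The cap rides on it; two inner tabs lock the cap, which cannot turn or come off until pushed down over 3 mm. Force: 5 N to start, 8 N at 3 mm, 11 N at 5 mm, 13 N at 7 mm.
- screwdriver_grip (a point): Bystander: a black-handled screwdriver, 200 mm long, lying on the bench beyond the work; point on its handle, 13 mm above the bench.
- jar: Bystander: a glass jar with steel lid, 60 mm diameter, 75 mm high; origin at the centre of its underside.
- toggle: Bystander: a black toggle light switch, 105 x 33 x 45 mm, lying on the bench; origin at the centre of its underside.
There are look-alikes about, which are no part of the job. Leave any blue look-alike of the part that bears outlet1_center alone.

How it is judged (in metres and radians):
On the way, in this order (a step that is already met when the one before it is completed fails the run):
1. both outlets lie in the tub, let go (x of outlet1_center in the frame of tub_in between -0.105 and 0.105 m and y of outlet1_center in the frame of tub_in between -0.093 and 0.093 m and z of outlet1_center in the frame of tub_in between 0 and 0.045 m and contact force between each of outlet1, outlet2 and the fingers below 0.05 N and linear speed of each of outlet1, outlet2 below 0.05 m/s and x of outlet2_center in the frame of tub_in between -0.105 and 0.105 m and y of outlet2_center in the frame of tub_in between -0.093 and 0.093 m and z of outlet2_center in the frame of tub_in between 0 and 0.045 m), for 0.2 s.
2. the cap is pushed down at least 3 mm (value of joint cap_spring above 0.003 m and distance between cap_center and cap_seat below 0.015 m), for 0.1 s.
3. the cap is twisted past the lock, still on the neck (angle between the x axis of cap and the x axis of cap_seat, either way round above 0.6 rad and distance between cap_center and cap_seat below 0.015 m), for 0.1 s.
At the end, for the whole second after the job is handed in: Both outlets lie at rest inside the tub (centres inside its walls, below 45 mm over its floor), not touched by the fingers; the gripper holds the cap still, 50 to 150 mm above where it sat, within 35 mm sideways of the neck's axis, within 15 degrees of level, and it touches nothing of the jug (all of step 1 and z of cap_center in the frame of cap_seat between 0.05 and 0.15 m and horizontal distance between cap_center and cap_seat below 0.035 m and angle between cap's own z axis and vertical below 0.26 rad and contact force between cap and the fingers above 1 N and contact force between cap and jug below 0.05 N and linear speed of cap below 0.05 m/s); the arm keeps its last pose, push and grip.
It fails at once if outlet 1 is dropped or thrown (over 0.9 m/s out of the fingers, a fall of some 40 mm) (contact force between outlet1 and the fingers below 0.01 N and linear speed of outlet1 above 0.9 m/s).
It fails at once if outlet 2 is dropped or thrown (over 0.9 m/s out of the fingers, a fall of some 40 mm) (contact force between outlet2 and the fingers below 0.01 N and linear speed of outlet2 above 0.9 m/s).
It fails at once if the screwdriver is moved by over 30 mm (distance of screwdriver_grip from where it was at the start of the episode above 0.03 m).
It fails at once if the jar is moved by over 30 mm (distance of jar from where it was at the start of the episode above 0.03 m).
It fails at once if the toggle is moved by over 30 mm (distance of toggle from where it was at the start of the episode above 0.03 m).
It also fails if it takes over 72 s, if anything falls off the work surface, if the arm or the gripper's body presses on something with over 40 N, if the wrist force passes 120 N, or if a joint passes its speed limit or range.

## Robot

A 6-joint arm with a two-finger parallel gripper is mounted at the origin on the work surface. World frame = base frame: x ahead of the robot, y to its left, z up, the work surface at z = 0. Lengths are in mm, angles in rad, forces in N, time in s.
With the tool pointing down it reaches from about 275 to 825 mm from the base axis. Payload 5.2 kg.
Tool frame: the origin (TCP) lies between the finger pads; the fingertips stand env.tips_ahead ahead of it and the grasp point (between the pads) lies 5 mm behind it (env.tips_ahead is the distance from the TCP to the fingertips, in mm); y points along the fingers, z is the direction in which the jaws open and shut, and the axes are right-handed (so a half turn about y gives the same grasp; the last joint's range is limited). The gripper opens to 93 mm and grips with 3 to 60 N. Pads are 15 mm wide; open, the fingers measure 128 mm over their backs; the gripper's body (75 mm by 188 mm) begins 65 mm behind the grasp point.
Start: joints at [-1.472, 0.259, 1.535, -0, 1.348, -0.203], TCP at [163.503, -525.14, 232.653] pointing down, gripper open.
Joint ranges: [-3.14, 3.14], [-0.91, 2.08], [0.19, 2.58], [-1.22, 4.36], [0.22, 2.71], [-3.12, 3.12]. Speed limits (rad/s): [2.57, 2.57, 3.14, 3.14, 3.14, 3.14].

## Interface

Orientations are given as [roll, pitch, yaw] about the fixed x, y, z axes, in that order (R = Rz(yaw) Ry(pitch) Rx(roll)).
In Python, from plant import env gives the robot as it stands. The module is installed in compiled form; this text tells all that it offers.
- The arm moves only by the shell command python3 -m crank 'ROWS'. ROWS is JSON, a list that holds one entry, the list of rows, each a list of 7 numbers: the finger opening in m, from 0 to 0.093, then the shift along the world's x, y, z in m, then the turn, a rotation vector about the world's x, y, z in degrees. In form: [[[grip, tx, ty, tz, wx, wy, wz], ...]]. A call has exactly 10 rows; each row shifts and turns the commanded pose from where the row before left it; what a row does not reach is not made up. A row lasts 1/12 s, in which the tool goes at most 41.7 mm and 7.16 degrees, less where a joint would pass 70% of its speed; a pose out of reach is approached as far as the arm can. A call is refused whole if a number of a shift passes 0.0417 or a number of a turn 7.16, either way. A call with a gripper value outside its range is refused whole. The fingers move at their own pace and stop on an object; the grip force is fixed at half the most. Time passes only in rows, so rows that do not move let the fingers close, or fill a call up. It gives the time, the measured TCP pose, the force and the opening at its end, in the units of the state.
- env.read_state(): the state, without advancing time (a new reading comes with each control period).
- env.get_image(name): name is "scene" or "top"; returns (picture, depth): 384x512x3 uint8, blue, green, red; 384x512 float32, mm along the optical axis (not along the pixel's ray), 0 where there is no reading.
- env.camera_params(name): a dict with "fx", "fy", "cx", "cy" (pixels), "k1" (the pictures are not rectified: a ray, as slopes to the right and down, at radius r is drawn at 1 + k1 r^2 times it, then the intrinsics apply), "R" (3x3) and "t" (3): a world point X has camera coordinates R X + t. Camera axes: x right, y down, z forward; pixel columns grow to the right and rows downward; lengths in mm; the calibration is good to about 2 mm. A picture is of the moment at which its call begins. camera_params takes no time and is no camera call.
- env.sign_off(): hands the job in, once; it reports no verdict.
The state is a dict: "clock": time; "joint_positions": joint angles; "qd": joint speeds; "effort": joint torques, N m; "position": TCP position; "tcp_rot": TCP orientation; "ft_force": force on the tool from outside, world axes, zero at the start; "moment": the same for the moment, N m; "grip_width": finger opening in mm.
Only numpy, scipy, OpenCV 4.12 (cv2) and the standard library are available. Lean on these libraries where they do the work, as an engineer would, in place of code of your own. Each camera call takes 0.05 s, during which the arm holds its last target.

## Working session

There is one attempt and no reset: what is moved stays moved. The work goes in short steps, Python scripts to look and compute and a shell command to move; the robot and the scene stay as the last step left them, time stands still between calls to the robot, and variables do not carry over. Pictures are saved under pics/ and viewed, and the job is handed in when it is done.

```bash
mkdir -p pics; cat > h.py <<'E'
import numpy as np, cv2
from plant import env
def grab(n,tag):
    im,d=env.get_image(n); np.save(f'pics/{tag}_d.npy',d); cv2.imwrite(f'pics/{tag}.png',im); return im,d
def px(n,u,v,d=None,z=None):
    p=env.camera_params(n); R=np.array(p['R']);t=np.array(p['t'])
    a=np.array([(u-p['cx'])/p['fx'],(v-p['cy'])/p['fy']]); s=a.copy()
    for _ in range(30): s=a/(1+p['k1']*(s@s))
    ray=np.array([s[0],s[1],1.])
    o=-R.T@t; w=R.T@ray
    if z is not None: return o+w*(z-o[2])/w[2]
    return o+w*d
E
python3 - <<'E'
from h import *
print(env.read_state(), env.tips_ahead)
for n in('scene','top'):
    grab(n,n+'0'); p=env.camera_params(n); print(n,p)
E
```

```text
{'clock': 0.0, 'joint_positions': array([-1.47180451e+00,  2.59345083e-01,  1.53605232e+00, -3.52189265e-05,
        1.34799070e+00, -2.02789483e-01]), 'qd': array([-0.00087115,  0.00055589, -0.00030228,  0.00085129,  0.00015084,
        0.00237371]), 'effort': array([-6.50888614e-04, -4.37313759e+01, -2.83999050e+01,  7.18936441e-02,
        4.12771152e-02, -1.58862167e-04]), 'position': array([ 163.43662879, -524.62306226,  231.82890776]), 'tcp_rot': array([-1.57256190e+00,  3.27976907e-04, -2.83980383e+00]), 'ft_force': array([-0.16549282, -0.77988984,  0.08048421]), 'moment': array([-0.00400038, -0.00133293,  0.02130211]), 'grip_width': 93.11626707507781} 14.0
scene {'fx': 482.04216781320764, 'fy': 482.04216781320764, 'cx': 245.15105977823617, 'cy': 187.92959866913176, 'k1': -0.11315798442924731, 'R': array([[ 0.79875187,  0.60155668, -0.01118074],
       [ 0.48436991, -0.65395173, -0.58114793],
       [-0.35690508,  0.45877738, -0.81372113]]), 't': array([-461.72431574, -205.70100516, 1465.79137793])}
top {'fx': 382.43502957273876, 'fy': 382.43502957273876, 'cx': 254.1979153703772, 'cy': 199.21379470451825, 'k1': -0.020165629799615857, 'R': array([[ 0.01912625, -0.99976955,  0.00974877],
       [-0.99166869, -0.02021179, -0.12721909],
       [ 0.12738681, -0.00723432, -0.99182673]]), 't': array([9.93879212e-01, 5.54523990e+02, 1.15704278e+03])}
```

```bash
python3 - <<'E'
import cv2
for n in('scene0','top0'):
    im=cv2.imread(f'pics/{n}.png'); cv2.imwrite(f'pics/{n}b.png',cv2.resize(im,(800,600),interpolation=cv2.INTER_CUBIC))
E
```

```text
(no output)
```

View pics/scene0b.png

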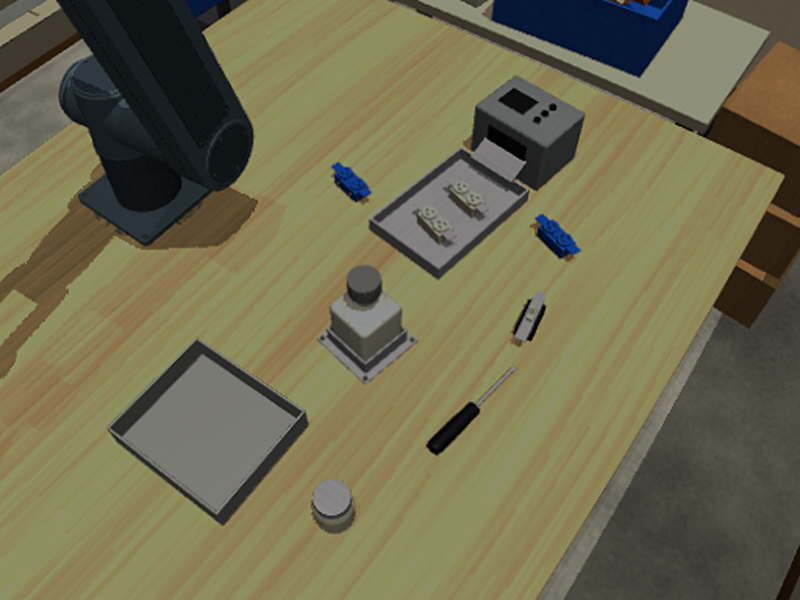

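View pics/top0b.png

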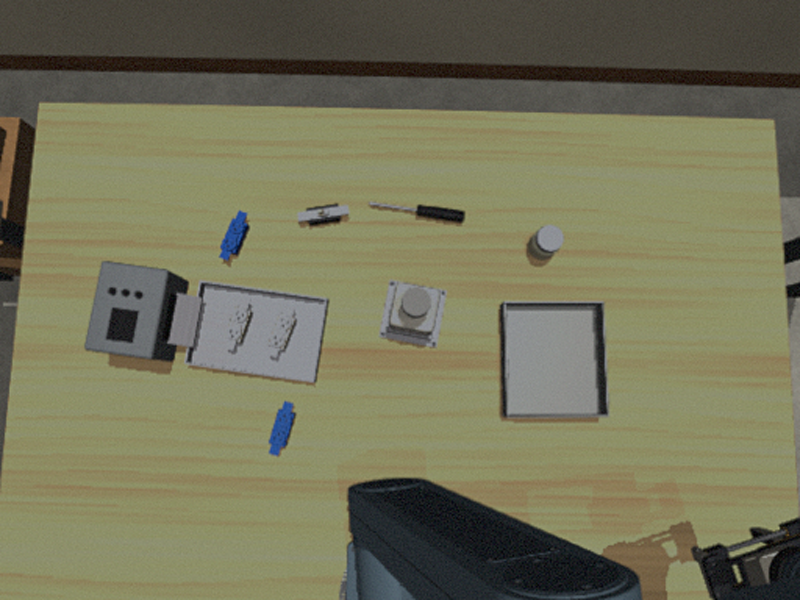

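The two ivory outlets sit in the tray at top-view (240,327) and (283,333). The jug cap is at (415,303), the tub at (555,360), and the jar, screwdriver and toggle lie beyond at rows 210–245. Next I'll look at enlarged crops.

```bash
python3 - <<'E'
import cv2
im=cv2.imread('pics/top0.png')
cv2.imwrite('pics/c1.png',cv2.resize(im[175:250,115:215],None,fx=8,fy=8,interpolation=cv2.INTER_CUBIC))
cv2.imwrite('pics/c2.png',cv2.resize(im[170:275,240:400],None,fx=5,fy=5,interpolation=cv2.INTER_CUBIC))
im=cv2.imread('pics/scene0.png')
cv2.imwrite('pics/c3.png',cv2.resize(im[95:180,230:345],None,fx=6.9,fy=6.9,interpolation=cv2.INTER_CUBIC))
cv2.imwrite('pics/c4.png',cv2.resize(im[160:245,200:270],None,fx=7,fy=7,interpolation=cv2.INTER_CUBIC))
E
```

```text
(no output)
```

View pics/c1.png

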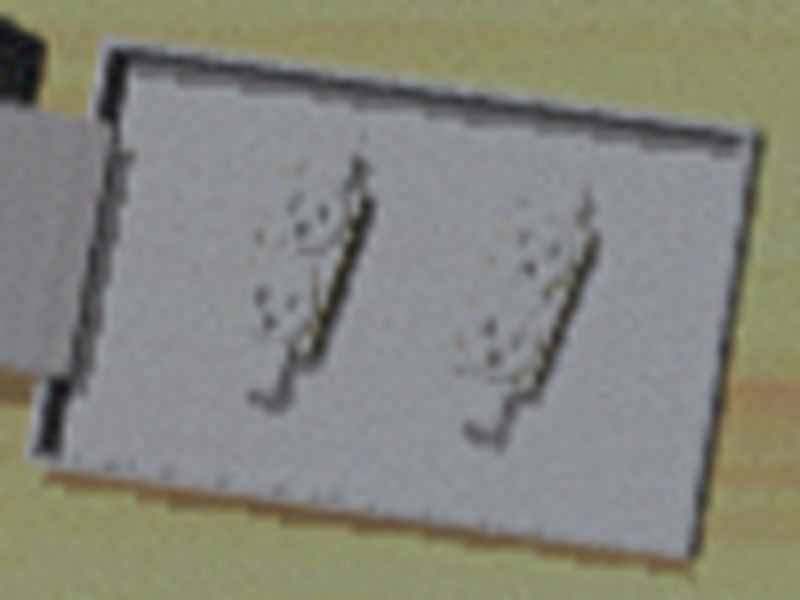

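View pics/c2.png

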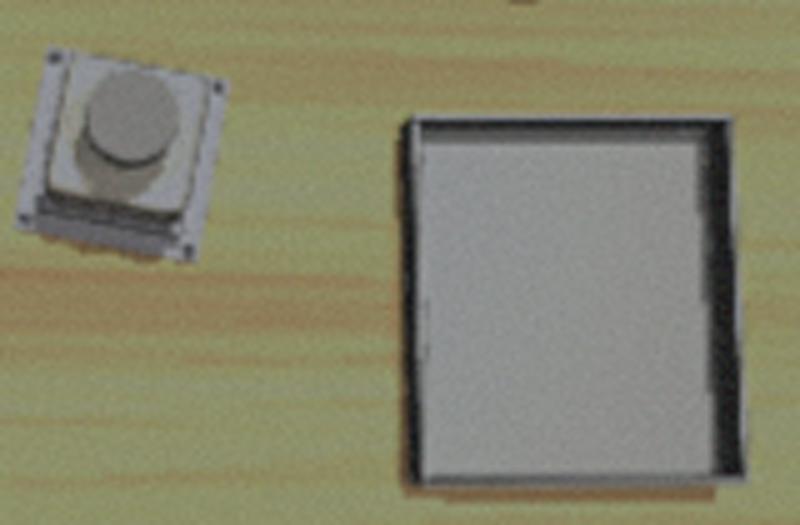

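View pics/c3.png

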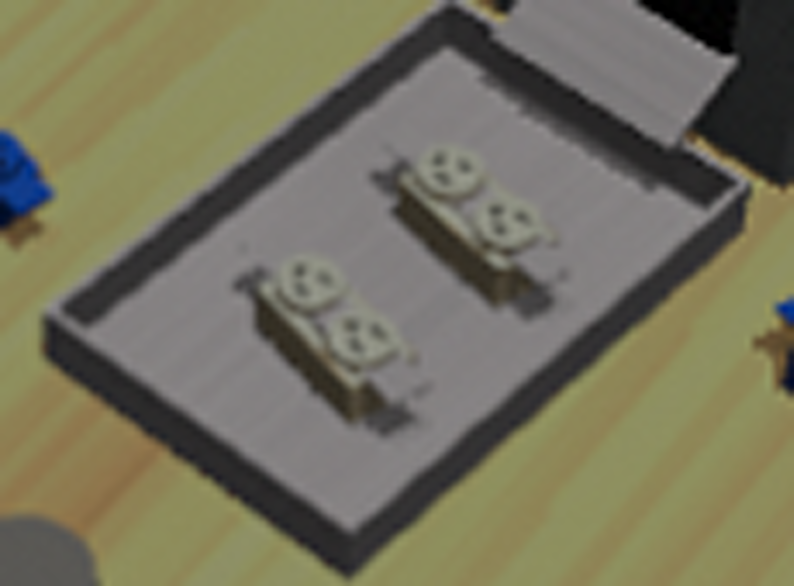

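View pics/c4.png

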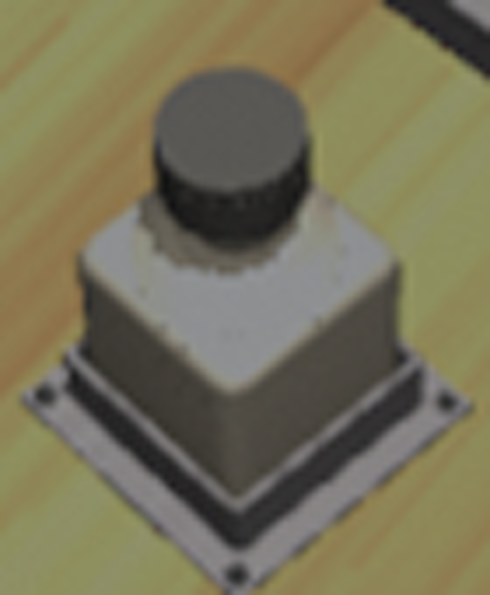

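```bash
cat >> h.py <<'E'
def cloud(n,d):
    p=env.camera_params(n); R=np.array(p['R']);t=np.array(p['t'])
    K=np.array([[p['fx'],0,p['cx']],[0,p['fy'],p['cy']],[0,0,1]])
    v,u=np.mgrid[0:384,0:512]
    s=cv2.undistortPoints(np.stack([u,v],-1).reshape(-1,1,2).astype(np.float64),K,np.array([p['k1'],0,0,0.]))[:,0]
    P=np.c_[s,np.ones(len(s))]*d.reshape(-1,1)
    W=(P-t)@R; W[d.ravel()<=0]=np.nan
    return W.reshape(384,512,3)
E
python3 - <<'E'
from h import *
for n in('top','scene'):
    W=cloud(n,np.load(f'pics/{n}0_d.npy')); z=W[...,2]
    print(n)
    def comps(lo,hi,box,amin=20):
        m=((z>lo)&(z<hi)&(W[...,0]>box[0])&(W[...,0]<box[1])&(W[...,1]>box[2])&(W[...,1]<box[3])).astype(np.uint8)
        k,l,st,c=cv2.connectedComponentsWithStats(m,connectivity=4)
        for i in range(1,k):
            if st[i,4]<amin: continue
            P=W[l==i]; q=P[:,:2].astype(np.float32); r=cv2.minAreaRect(q)
            e,V=np.linalg.eigh(np.cov(q.T)); ax=V[:,1]
            print(' n',st[i,4],'px',c[i].round(),'mean',P.mean(0).round(1),'rect',np.round(r[0],1),np.round(r[1],1),'pca',round(np.degrees(np.arctan2(ax[1],ax[0])),1))
    print('outlets');comps(20,60,(300,700,100,560))
    print('cap');comps(164,182,(350,700,-150,150))
    print('high');comps(60,400,(250,900,-600,700),30)
    print('tubrim');comps(35,60,(250,700,-500,-60))
    print('bystanders');comps(10,100,(600,900,-400,500),10)
    print('noise table', np.nanmedian(z[(W[...,0]>500)&(W[...,0]<550)&(W[...,1]<-20)&(W[...,1]>-60)]))
E
```

```text
top
outlets
 n 138 px [147. 158.] mean [680.2 355.8  31.1] rect [679.4 357.4] [32. 50.] pca 144.9
 n 1028 px [137. 207.] mean [522.  372.1  40.4] rect [512.8 310.7] [297.7 170.2] pca 85.6
 n 324 px [152. 207.] mean [522.3 329.2  34.4] rect [522.6 330. ] [ 33.6 104.7] pca 163.7
 n 316 px [180. 212.] mean [509.7 241.   34.6] rect [510.3 241.9] [ 33.8 104.1] pca 160.8
 n 235 px [181. 270.] mean [332.7 231.2  30.9] rect [334.6 231.5] [33.5 74.3] pca 163.8
cap
 n 283 px [266. 193.] mean [554.7 -19.9 172.6] rect [555.1 -19.4] [51.3 49.8] pca -167.5
high
 n 247 px [352. 153.] mean [ 699.6 -284.3   75.2] rect [ 700.4 -286. ] [50.2 51.7] pca 157.7
 n 2988 px [ 84. 199.] mean [535.2 505.3 115.8] rect [537.2 514.5] [133.1 170.8] pca 173.4
 n 851 px [265. 197.] mean [548.9 -18.4 127.1] rect [555.  -19.7] [86.4 86.9] pca 73.1
 n 534 px [268. 314.] mean [254.  -22.7 316.6] rect [254.  -28.1] [  4.5 116.2] pca 94.8
tubrim
 n 62 px [346. 160.] mean [ 681.4 -274.7   47. ] rect [ 681.9 -278.1] [51.  17.5] pca 64.4
 n 629 px [358. 230.] mean [ 464.5 -307.9   47.5] rect [ 465.3 -299.9] [227.2 199.5] pca
[... 1757 characters left out ...]
8.9 -306.9] [ 5.9 21.5] pca 149.8
bystanders
 n 311 px [349. 106.] mean [615.  462.3  54.9] rect [616.5 468.5] [62.3 16.9] pca 74.8
 n 115 px [329. 130.] mean [606.  370.5  23.4] rect [606.4 363.6] [101.7  11.7] pca 85.2
 n 377 px [356. 151.] mean [708.5 345.1  26.9] rect [707.9 351.1] [ 39.1 107.7] pca 161.3
 n 384 px [339. 202.] mean [758.5 167.4  25.6] rect [757.2 170.8] [ 33.7 107.5] pca 100.1
 n 280 px [251. 213.] mean [604.1  -7.2  49.1] rect [606.4 -12.5] [68.7 12.9] pca 83.8
 n 481 px [294. 269.] mean [769.4 -59.3  20.8] rect [771.9 -23.7] [201.5  24.5] pca 83.8
 n 766 px [213. 324.] mean [ 710.7 -290.1   61.2] rect [ 706.  -286.5] [57.  56.2] pca -165.2
noise table 98.05780307507808
```

```bash
python3 -m crank '[[[0.093,0.0145,0.032,0,0,0,-1.5],[0.093,0.0145,0.032,0,0,0,-1.5],[0.093,0.0145,0.032,0,0,0,-1.5],[0.093,0.0145,0.032,0,0,0,-1.5],[0.093,0.0145,0.032,0,0,0,-1.5],[0.093,0.0145,0.032,0,0,0,-1.5],[0.093,0.0145,0.032,0,0,0,-1.5],[0.093,0.0145,0.032,0,0,0,-1.5],[0.093,0.0145,0.032,0,0,0,-1.5],[0.093,0.0145,0.032,0,0,0,-1.5]]]'
python3 -m crank '[[[0.06,0.0145,0.032,0,0,0,-1.5],[0.06,0.0145,0.032,0,0,0,-1.5],[0.06,0.0145,0.032,0,0,0,-1.5],[0.06,0.0145,0.032,0,0,0,-1.5],[0.06,0.0145,0.032,0,0,0,-1.5],[0.06,0.0145,0.032,0,0,0,-1.5],[0.06,0.0145,0.032,0,0,0,-1.5],[0.06,0.0145,0.032,0,0,0,-1.5],[0.06,0.0145,0.032,0,0,0,-1.5],[0.06,0.0145,0.032,0,0,0,-1.5]]]'
python3 -m crank '[[[0.06,0.0145,0.032,0,0,0,-1.5],[0.06,0.0145,0.032,0,0,0,-1.5],[0.06,0.0145,0.032,0,0,0,-1.5],[0.06,0.0145,0.032,0,0,0,-1.5],[0.06,0,0,-0.02,0,0,0],[0.06,0,0,-0.03,0,0,0],[0.06,0,0,-0.03,0,0,0],[0.06,0,0,-0.03,0,0,0],[0.06,0,0,0,0,0,0],[0.06,0,0,0,0,0,0]]]'
python3 -c "
from h import *
print(env.read_state())"
```

```text
clock: 0.93
position: [308.6, -203.3, 232.5]
tcp_rot: [-1.571, -0.0, -3.103]
ft_force: [1.5, 0.4, 0.0]
grip_width: 92.9
clock: 1.77
position: [453.6, 116.8, 232.4]
tcp_rot: [-1.571, -0.0, 2.919]
ft_force: [0.8, 0.1, -0.1]
grip_width: 60.0
clock: 2.6
position: [510.1, 242.5, 121.2]
tcp_rot: [-1.568, -0.004, 2.815]
ft_force: [0.3, 0.8, 0.3]
grip_width: 59.9
{'clock': 2.6, 'joint_positions': array([2.46386875e-01, 3.84748160e-01, 1.64585808e+00, 1.74949054e-06,
       1.11568989e+00, 2.14366863e+00]), 'qd': array([-1.80043366e-03, -4.40972933e-02, -6.26910630e-02, -9.20547866e-06,
        9.02484662e-03, -2.93325835e-05]), 'effort': array([ 7.14637013e-02, -4.53573918e+01, -2.33876950e+01, -2.56260048e-02,
       -1.51630277e-01,  9.48559027e-04]), 'position': array([510.11257352, 242.5425892 , 121.22611959]), 'tcp_rot': array([-1.56824812, -0.0039534 ,  2.81510141]), 'ft_force': array([0.25400563, 0.82072219, 0.28803418]), 'moment': array([ 0.05282215,  0.02183631, -0.0314581 ]), 'grip_width': 59.88708288122224}
```

```bash
python3 - <<'E'
from h import *
a,_=grab('scene','s1'); b,_=grab('top','t1')
A=cv2.resize(a[70:190,210:350],(700,600),interpolation=cv2.INTER_CUBIC)
cv2.imwrite('pics/s1c.png',A)
E
```

```text
(no output)
```

View pics/s1c.png

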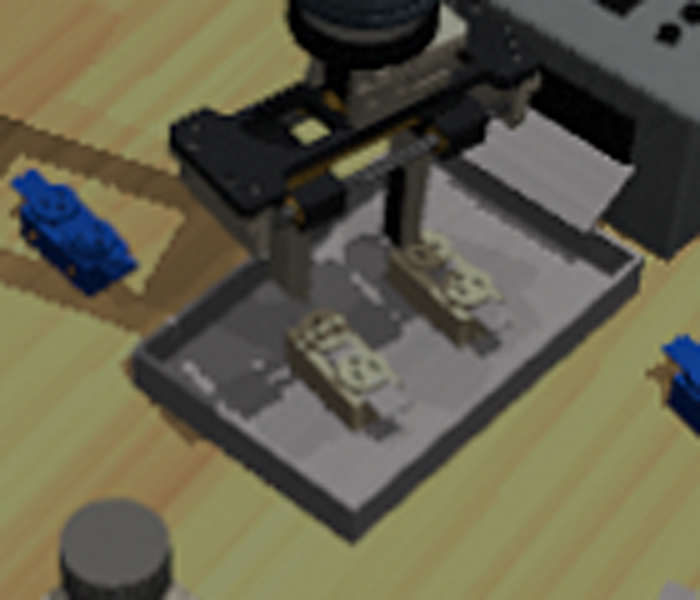

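The gripper is open along the tray, directly above the nearer outlet at (340,370), with one finger on either side of it. Descending to grasp.

```bash
python3 -m crank '[[[0.06,0.001,0,-0.02,0,0,0],[0.06,0,0,-0.02,0,0,0],[0.06,0,0,-0.02,0,0,0],[0.06,0,0,-0.015,0,0,0],[0.06,0,0,-0.012,0,0,0],[0.06,0,0,-0.008,0,0,0],[0.06,0,0,-0.004,0,0,0],[0.06,0,0,0,0,0,0],[0.06,0,0,0,0,0,0],[0.06,0,0,0,0,0,0]]]'
python3 -m crank '[[[0.025,0,0,0,0,0,0],[0.025,0,0,0,0,0,0],[0.025,0,0,0,0,0,0],[0.025,0,0,0,0,0,0],[0.025,0,0,0,0,0,0],[0.025,0,0,0,0,0,0],[0.025,0,0,0,0,0,0],[0.025,0,0,0,0,0,0],[0.025,0,0,0,0,0,0],[0.025,0,0,0,0,0,0]]]'
```

```text
clock: 3.53
position: [513.5, 243.1, 24.9]
tcp_rot: [-1.572, 0.002, 2.815]
ft_force: [-0.3, 0.0, -0.7]
grip_width: 59.8
clock: 4.37
position: [512.6, 243.0, 23.8]
tcp_rot: [-1.571, 0.0, 2.815]
ft_force: [-0.2, 1.2, 2.4]
grip_width: 32.9
```

```bash
python3 -m crank '[[[0.025,0,0,0.01,0,0,0],[0.025,0,0,0.02,0,0,0],[0.025,0,0,0.025,0,0,0],[0.025,0,0,0.025,0,0,0],[0.025,0,0,0.025,0,0,0],[0.025,0,0,0.025,0,0,0],[0.025,0,0,0.025,0,0,0],[0.025,0,0,0.025,0,0,0],[0.025,0,0,0.02,0,0,0],[0.025,0,0,0.01,0,0,0]]]'
python3 -m crank '[[[0.025,-0.0023,-0.015,0,0,0,0.95],[0.025,-0.0023,-0.029,0,0,0,0.95],[0.025,-0.0023,-0.029,0,0,0,0.95],[0.025,-0.0023,-0.029,0,0,0,0.95],[0.025,-0.0023,-0.029,0,0,0,0.95],[0.025,-0.0023,-0.029,0,0,0,0.95],[0.025,-0.0023,-0.029,0,0,0,0.95],[0.025,-0.0023,-0.029,0,0,0,0.95],[0.025,-0.0023,-0.029,0,0,0,0.95],[0.025,-0.0023,-0.029,0,0,0,0.95]]]'
python3 -m crank '[[[0.025,-0.0023,-0.03,0,0,0,0.95],[0.025,-0.0023,-0.03,0,0,0,0.95],[0.025,-0.0023,-0.03,0,0,0,0.95],[0.025,-0.0023,-0.03,0,0,0,0.95],[0.025,-0.0023,-0.03,0,0,0,0.95],[0.025,-0.0023,-0.03,0,0,0,0.95],[0.025,-0.0023,-0.03,0,0,0,0.95],[0.025,-0.0023,-0.03,0,0,0,0.95],[0.025,-0.0023,-0.03,0,0,0,0.95],[0.025,-0.0023,-0.03,0,0,0,0.95]]]'
```

```text
clock: 5.2
position: [513.3, 243.0, 237.1]
tcp_rot: [-1.573, 0.004, 2.815]
ft_force: [-0.1, 0.6, -1.5]
grip_width: 33.1
clock: 6.03
position: [488.6, -34.4, 233.2]
tcp_rot: [-1.571, -0.001, 2.982]
ft_force: [0.6, -0.0, -0.7]
grip_width: 32.6
clock: 6.87
position: [465.7, -334.3, 233.0]
tcp_rot: [-1.572, -0.001, -3.136]
ft_force: [0.1, -0.5, -0.9]
grip_width: 32.3
```

```bash
python3 -m crank '[[[0.025,0,0,-0.01,0,0,0],[0.025,0,0,-0.02,0,0,0],[0.025,0,0,-0.025,0,0,0],[0.025,0,0,-0.025,0,0,0],[0.025,0,0,-0.025,0,0,0],[0.025,0,0,-0.025,0,0,0],[0.025,0,0,-0.025,0,0,0],[0.025,0,0,-0.02,0,0,0],[0.025,0,0,-0.01,0,0,0],[0.025,0,0,0,0,0,0]]]'
python3 -m crank '[[[0.025,0,0,-0.004,0,0,0],[0.025,0,0,-0.004,0,0,0],[0.025,0,0,-0.004,0,0,0],[0.025,0,0,-0.003,0,0,0],[0.025,0,0,-0.002,0,0,0],[0.025,0,0,-0.002,0,0,0],[0.025,0,0,-0.001,0,0,0],[0.025,0,0,-0.001,0,0,0],[0.025,0,0,0,0,0,0],[0.025,0,0,0,0,0,0]]]'
```

```text
clock: 7.7
position: [464.8, -331.0, 45.8]
tcp_rot: [-1.575, -0.004, -3.136]
ft_force: [-0.3, -0.8, -1.3]
grip_width: 33.0
clock: 8.53
position: [466.5, -333.2, 27.7]
tcp_rot: [-1.571, 0.0, -3.137]
ft_force: [0.5, 0.5, -0.8]
grip_width: 32.7
```

```bash
python3 -m crank '[[[0.025,0,0,-0.001,0,0,0],[0.025,0,0,-0.001,0,0,0],[0.025,0,0,-0.001,0,0,0],[0.025,0,0,0,0,0,0],[0.025,0,0,0,0,0,0],[0.025,0,0,0,0,0,0],[0.025,0,0,0,0,0,0],[0.025,0,0,0,0,0,0],[0.025,0,0,0,0,0,0],[0.025,0,0,0,0,0,0]]]'
```

```text
clock: 9.37
position: [466.5, -333.2, 24.7]
tcp_rot: [-1.571, 0.0, -3.136]
ft_force: [-0.1, -0.6, -0.4]
grip_width: 33.0
```

```bash
python3 -m crank '[[[0.025,0,0,-0.0005,0,0,0],[0.025,0,0,-0.0005,0,0,0],[0.025,0,0,0,0,0,0],[0.025,0,0,0,0,0,0],[0.05,0,0,0,0,0,0],[0.05,0,0,0,0,0,0],[0.05,0,0,0,0,0,0],[0.05,0,0,0,0,0,0],[0.05,0,0,0,0,0,0],[0.05,0,0,0,0,0,0]]]'
python3 -m crank '[[[0.05,0,0,0.01,0,0,0],[0.05,0,0,0.02,0,0,0],[0.05,0,0,0.025,0,0,0],[0.05,0,0,0.025,0,0,0],[0.05,0,0,0.025,0,0,0],[0.05,0,0,0.025,0,0,0],[0.05,0,0,0.025,0,0,0],[0.05,0,0,0.025,0,0,0],[0.05,0,0,0.02,0,0,0],[0.05,0,0,0.01,0,0,0]]]'
python3 - <<'E'
from h import *
print(env.read_state()['position'])
a,_=grab('scene','s2')
cv2.imwrite('pics/s2b.png',cv2.resize(a,(800,600)))
E
```

```text
clock: 10.2
position: [466.5, -333.1, 23.6]
tcp_rot: [-1.571, -0.0, -3.136]
ft_force: [-0.9, -0.0, 1.1]
grip_width: 49.8
clock: 11.03
position: [467.3, -333.9, 237.6]
tcp_rot: [-1.567, 0.004, -3.136]
ft_force: [0.9, 0.0, 0.2]
grip_width: 49.9
[ 467.30537544 -333.86416285  237.6377259 ]
```

View pics/s2b.png

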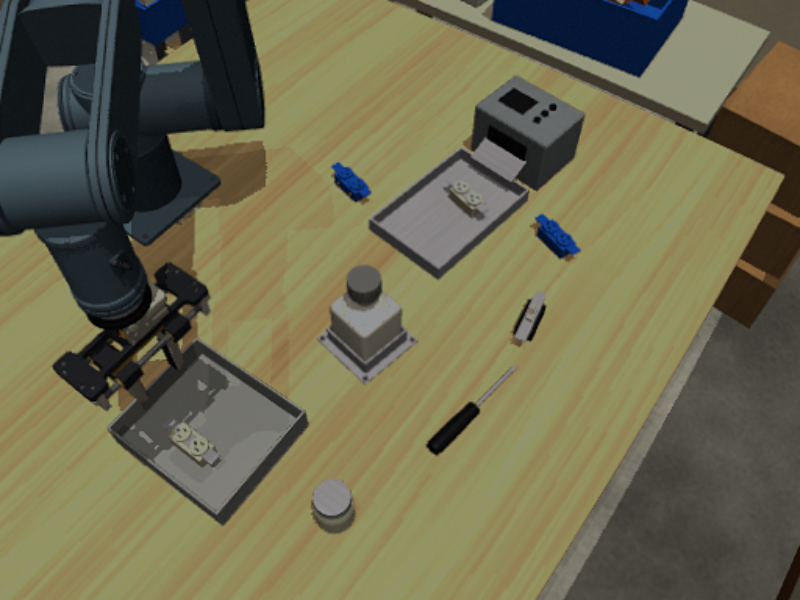

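One outlet lies flat in the tub at (195,440); the other is still in the tray at (467,198). Fetching the second.

```bash
python3 -m crank '[[[0.05,0.0028,0.0332,0,0,0,-0.85],[0.05,0.0028,0.0332,0,0,0,-0.85],[0.05,0.0028,0.0332,0,0,0,-0.85],[0.05,0.0028,0.0332,0,0,0,-0.85],[0.05,0.0028,0.0332,0,0,0,-0.85],[0.05,0.0028,0.0332,0,0,0,-0.85],[0.05,0.0028,0.0332,0,0,0,-0.85],[0.05,0.0028,0.0332,0,0,0,-0.85],[0.05,0.0028,0.0332,0,0,0,-0.85],[0.05,0.0028,0.0332,0,0,0,-0.85]]]'
python3 -m crank '[[[0.06,0.0028,0.0332,0,0,0,-0.85],[0.06,0.0028,0.0332,0,0,0,-0.85],[0.06,0.0028,0.0332,0,0,0,-0.85],[0.06,0.0028,0.0332,0,0,0,-0.85],[0.06,0.0028,0.0332,0,0,0,-0.85],[0.06,0.0028,0.0332,0,0,0,-0.85],[0.06,0.0028,0.0332,0,0,0,-0.85],[0.06,0.0028,0.0332,0,0,0,-0.85],[0.06,0.0028,0.0332,0,0,0,-0.85],[0.06,0.0028,0.0332,0,0,0,-0.85]]]'
python3 -m crank '[[[0.06,0,0,-0.01,0,0,0],[0.06,0,0,-0.02,0,0,0],[0.06,0,0,-0.02,0,0,0],[0.06,0,0,-0.02,0,0,0],[0.06,0,0,-0.02,0,0,0],[0.06,0,0,-0.01,0,0,0],[0.06,0,0,0,0,0,0],[0.06,0,0,0,0,0,0],[0.06,0,0,0,0,0,0],[0.06,0,0,0,0,0,0]]]'
python3 - <<'E'
from h import *
print(env.read_state()['position'])
a,_=grab('scene','s3')
cv2.imwrite('pics/s3c.png',cv2.resize(a[50:170,230:370],(700,600),interpolation=cv2.INTER_CUBIC))
E
```

```text
clock: 11.92
position: [493.7, 0.6, 232.7]
tcp_rot: [-1.571, -0.002, 2.997]
ft_force: [0.4, 0.6, -0.5]
grip_width: 49.8
clock: 12.75
position: [521.7, 332.4, 232.3]
tcp_rot: [-1.569, -0.002, 2.849]
ft_force: [0.1, -1.4, -0.0]
grip_width: 59.8
clock: 13.58
position: [523.4, 331.1, 135.1]
tcp_rot: [-1.572, 0.002, 2.85]
ft_force: [0.5, -0.0, 0.2]
grip_width: 60.5
[523.39324168 331.08288865 135.12338721]
```

View pics/s3c.png

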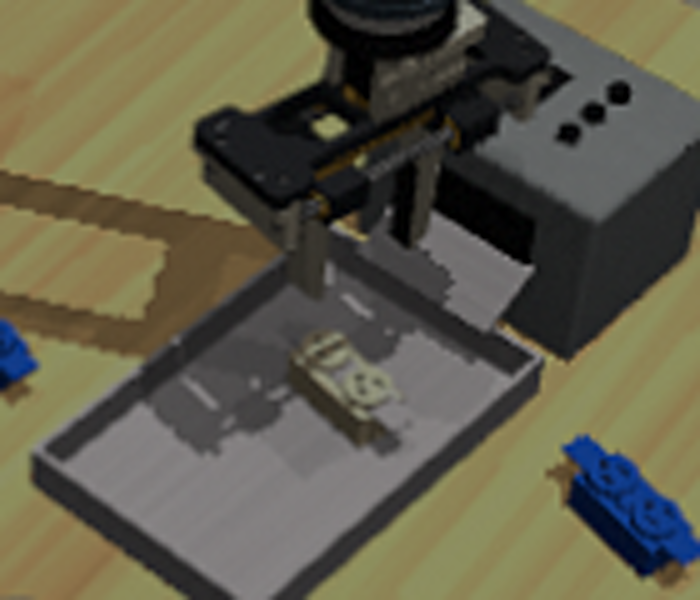

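The gripper is above the second outlet at (345,385). The tester is close to the gripper body, so I'll check the clearance numerically.

```bash
python3 - <<'E'
from h import *
R=np.array([523.4,330]); th=np.radians(73.2); j=np.array([np.cos(th),np.sin(th)]); l=np.array([j[1],-j[0]])
for n in('top','scene'):
    W=cloud(n,np.load(f'pics/{n}0_d.npy')).reshape(-1,3); W=W[~np.isnan(W[:,0])]
    d=W[:,:2]-R; a=d@j; b=d@l
    for bl in(-45,-15,15):
        for zl in(40,60,80):
            m=(b>bl)&(b<bl+30)&(W[:,2]>zl)&(W[:,2]<130)&(a>50)
            print(n,bl,zl,np.sort(a[m])[:4].round())
E
```

```text
top -45 40 [75. 79. 79. 80.]
top -45 60 [113. 114. 114. 115.]
top -45 80 [114. 115. 115. 115.]
top -15 40 [82. 83. 84. 85.]
top -15 60 [118. 118. 119. 120.]
top -15 80 [118. 120. 120. 121.]
top 15 40 [84. 88. 88. 91.]
top 15 60 [121. 126. 126. 127.]
top 15 80 [126. 127. 127. 127.]
scene -45 40 [78. 78. 80. 80.]
scene -45 60 [111. 112. 113. 114.]
scene -45 80 [113. 114. 114. 114.]
scene -15 40 [80. 84. 86. 88.]
scene -15 60 [114. 115. 118. 118.]
scene -15 80 [118. 119. 119. 120.]
scene 15 40 [86. 88. 90. 92.]
scene 15 60 [124. 125. 126. 127.]
scene 15 80 [125. 127. 128. 128.]
```

```bash
python3 -m crank '[[[0.06,0,-0.001,-0.02,0,0,0],[0.06,0,0,-0.022,0,0,0],[0.06,0,0,-0.022,0,0,0],[0.06,0,0,-0.017,0,0,0],[0.06,0,0,-0.014,0,0,0],[0.06,0,0,-0.008,0,0,0],[0.06,0,0,-0.005,0,0,0],[0.06,0,0,0,0,0,0],[0.06,0,0,0,0,0,0],[0.06,0,0,0,0,0,0]]]'
python3 -m crank '[[[0.025,0,0,0,0,0,0],[0.025,0,0,0,0,0,0],[0.025,0,0,0,0,0,0],[0.025,0,0,0,0,0,0],[0.025,0,0,0,0,0,0],[0.025,0,0,0,0,0,0],[0.025,0,0,0,0,0,0],[0.025,0,0,0,0,0,0],[0.025,0,0,0,0,0,0],[0.025,0,0,0,0,0,0]]]'
```

```text
clock: 14.47
position: [523.3, 330.2, 26.8]
tcp_rot: [-1.572, 0.002, 2.85]
ft_force: [0.1, -0.4, -1.2]
grip_width: 59.9
clock: 15.3
position: [522.8, 330.1, 26.0]
tcp_rot: [-1.571, 0.0, 2.85]
ft_force: [-0.0, 1.3, 4.7]
grip_width: 32.6
```

```bash
python3 -m crank '[[[0.025,0,0,0.01,0,0,0],[0.025,0,0,0.02,0,0,0],[0.025,0,0,0.025,0,0,0],[0.025,0,0,0.025,0,0,0],[0.025,0,0,0.025,0,0,0],[0.025,0,0,0.025,0,0,0],[0.025,0,0,0.025,0,0,0],[0.025,0,0,0.025,0,0,0],[0.025,0,0,0.02,0,0,0],[0.025,0,0,0.01,0,0,0]]]'
python3 -m crank '[[[0.025,-0.0028,-0.015,0,0,0,0.85],[0.025,-0.0028,-0.03,0,0,0,0.85],[0.025,-0.0028,-0.03,0,0,0,0.85],[0.025,-0.0028,-0.03,0,0,0,0.85],[0.025,-0.0028,-0.03,0,0,0,0.85],[0.025,-0.0028,-0.03,0,0,0,0.85],[0.025,-0.0028,-0.03,0,0,0,0.85],[0.025,-0.0028,-0.03,0,0,0,0.85],[0.025,-0.0028,-0.03,0,0,0,0.85],[0.025,-0.0028,-0.03,0,0,0,0.85]]]'
python3 -m crank '[[[0.025,-0.0028,-0.03,0,0,0,0.85],[0.025,-0.0028,-0.03,0,0,0,0.85],[0.025,-0.0028,-0.03,0,0,0,0.85],[0.025,-0.0028,-0.03,0,0,0,0.85],[0.025,-0.0028,-0.03,0,0,0,0.85],[0.025,-0.0028,-0.03,0,0,0,0.85],[0.025,-0.0028,-0.03,0,0,0,0.85],[0.025,-0.0028,-0.03,0,0,0,0.85],[0.025,-0.0028,-0.03,0,0,0,0.85],[0.025,-0.0028,-0.03,0,0,0,0.85]]]'
python3 -m crank '[[[0.025,0,-0.002,-0.01,0,0,0],[0.025,0,0,-0.02,0,0,0],[0.025,0,0,-0.025,0,0,0],[0.025,0,0,-0.025,0,0,0],[0.025,0,0,-0.025,0,0,0],[0.025,0,0,-0.025,0,0,0],[0.025,0,0,-0.025,0,0,0],[0.025,0,0,-0.02,0,0,0],[0.025,0,0,-0.01,0,0,0],[0.025,0,0,0,0,0,0]]]'
```

```text
clock: 16.13
position: [523.1, 330.0, 239.0]
tcp_rot: [-1.573, 0.003, 2.85]
ft_force: [0.2, 0.2, 0.1]
grip_width: 32.5
clock: 16.97
position: [493.3, 43.5, 235.0]
tcp_rot: [-1.571, -0.002, 2.999]
ft_force: [0.1, 0.0, -0.0]
grip_width: 33.1
clock: 17.8
position: [465.4, -256.2, 235.0]
tcp_rot: [-1.572, -0.002, -3.136]
ft_force: [0.1, 0.7, -1.9]
grip_width: 32.6
clock: 18.63
position: [464.6, -255.2, 47.9]
tcp_rot: [-1.575, -0.005, -3.136]
ft_force: [-0.3, 1.4, 0.3]
grip_width: 32.6
```

```bash
python3 -m crank '[[[0.025,0,0,-0.005,0,0,0],[0.025,0,0,-0.005,0,0,0],[0.025,0,0,-0.004,0,0,0],[0.025,0,0,-0.004,0,0,0],[0.025,0,0,-0.003,0,0,0],[0.025,0,0,-0.002,0,0,0],[0.025,0,0,-0.001,0,0,0],[0.025,0,0,0,0,0,0],[0.025,0,0,0,0,0,0],[0.025,0,0,0,0,0,0]]]'

```

```text
clock: 19.47
position: [466.6, -257.3, 26.8]
tcp_rot: [-1.571, 0.0, -3.136]
ft_force: [0.3, 0.0, -1.2]
grip_width: 32.5
```

```bash
python3 -m crank '[[[0.025,0,0,-0.0005,0,0,0],[0.025,0,0,-0.0005,0,0,0],[0.025,0,0,0,0,0,0],[0.025,0,0,0,0,0,0],[0.05,0,0,0,0,0,0],[0.05,0,0,0,0,0,0],[0.05,0,0,0,0,0,0],[0.05,0,0,0,0,0,0],[0.05,0,0,0,0,0,0],[0.05,0,0,0,0,0,0]]]'
python3 -m crank '[[[0.05,0,0,0.01,0,0,0],[0.05,0,0,0.02,0,0,0],[0.05,0,0,0.03,0,0,0],[0.05,0,0,0.03,0,0,0],[0.05,0,0,0.03,0,0,0],[0.05,0,0,0.03,0,0,0],[0.05,0,0,0.03,0,0,0],[0.05,0,0,0.03,0,0,0],[0.05,0,0,0.02,0,0,0],[0.05,0,0,0.01,0,0,0]]]'
python3 - <<'E'
from h import *
print(env.read_state()['position'])
a,_=grab('scene','s4');b,_=grab('top','t4')
cv2.imwrite('pics/s4b.png',cv2.resize(a,(800,600)))
E
```

```text
clock: 20.3
position: [466.5, -257.1, 25.6]
tcp_rot: [-1.571, -0.0, -3.136]
ft_force: [-0.4, -0.4, 0.5]
grip_width: 50.1
clock: 21.13
position: [467.4, -257.8, 269.9]
tcp_rot: [-1.567, 0.005, -3.136]
ft_force: [-0.5, -0.4, -0.5]
grip_width: 50.1
[ 467.35247956 -257.78629171  269.86696506]
```

View pics/s4b.png

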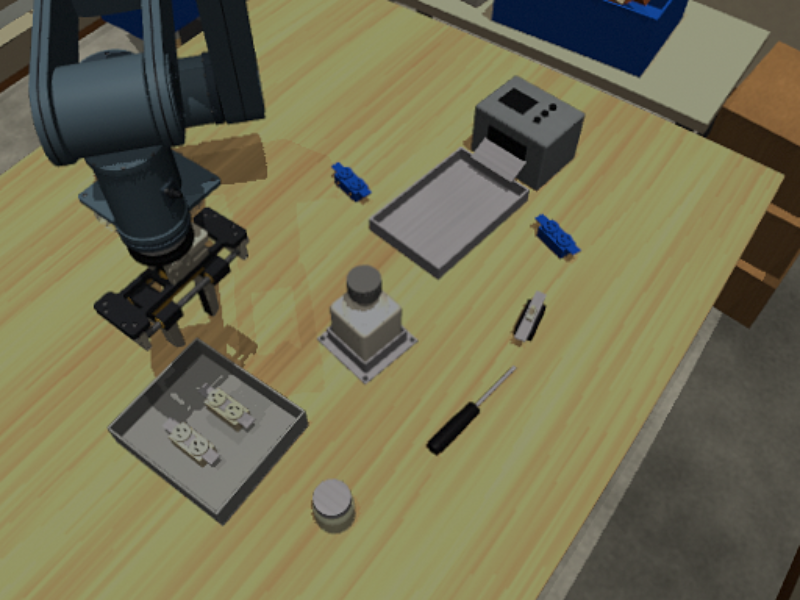

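```bash
python3 - <<'E'
from h import *
for n,f in(('top','t4'),('scene','s4')):
    W=cloud(n,np.load(f'pics/{f}_d.npy')); z=W[...,2]
    m=((z>22)&(z<42)&(abs(W[...,0]-467)<85)&(abs(W[...,1]+297)<80)).astype(np.uint8)
    k,l,st,c=cv2.connectedComponentsWithStats(m,connectivity=4)
    for i in range(1,k):
        if st[i,4]>60:
            P=W[l==i]; r=cv2.minAreaRect(P[:,:2].astype(np.float32)); print(n,st[i,4],np.round(r[0],1),np.round(r[1],1),round(r[2],1),P[:,2].max().round())
    m=(z>168)&(z<178)&(abs(W[...,0]-556)<35)&(abs(W[...,1]+19)<35)
    P=W[m]; print(n,'cap',cv2.minEnclosingCircle(P[:,:2].astype(np.float32)),P.mean(0))
E
```

```text
top 68 [ 426.9 -259.4] [24.7 30.6] 0.8 41.0
top cap ((555.0174560546875, -19.949983596801758), 25.930526733398438) [554.91265197 -19.82950191 172.7794579 ]
scene 462 [ 468.1 -258.3] [ 34.3 105.1] 89.2 40.0
scene 508 [ 465.3 -334.1] [106.8  34.6] 0.5 42.0
scene cap ((558.7971801757812, -18.106340408325195), 26.86614990234375) [558.36896822 -18.48395643 171.613852  ]
```

```bash
python3 -m crank '[[[0.085,0.009,0.0239,0,0,0,0],[0.085,0.009,0.0239,0,0,0,0],[0.085,0.009,0.0239,0,0,0,0],[0.085,0.009,0.0239,0,0,0,0],[0.085,0.009,0.0239,0,0,0,0],[0.085,0.009,0.0239,0,0,0,0],[0.085,0.009,0.0239,0,0,0,0],[0.085,0.009,0.0239,0,0,0,0],[0.085,0.009,0.0239,0,0,0,0],[0.085,0.009,0.0239,0,0,0,0]]]'
python3 -m crank '[[[0.085,0,0,-0.01,0,0,0],[0.085,0,0,-0.02,0,0,0],[0.085,0,0,-0.02,0,0,0],[0.085,0,0,-0.01,0,0,0],[0.085,0,0,0,0,0,0],[0.085,0,0,0,0,0,0],[0.085,0,0,0,0,0,0],[0.085,0,0,0,0,0,0],[0.085,0,0,0,0,0,0],[0.085,0,0,0,0,0,0]]]'
python3 - <<'E'
from h import *
print(env.read_state()['position'])
a,_=grab('scene','s5');b,_=grab('top','t5')
cv2.imwrite('pics/s5b.png',cv2.resize(a[110:260,140:340],(800,600),interpolation=cv2.INTER_CUBIC))
cv2.imwrite('pics/t5b.png',cv2.resize(b[130:280,170:370],(800,600),interpolation=cv2.INTER_CUBIC))
E
```

```text
clock: 22.07
position: [555.7, -16.7, 263.4]
tcp_rot: [-1.572, -0.004, -3.137]
ft_force: [0.0, -1.0, -0.1]
grip_width: 84.8
clock: 22.9
position: [556.9, -18.4, 206.5]
tcp_rot: [-1.57, 0.002, -3.137]
ft_force: [-0.5, -0.3, 0.4]
grip_width: 85.1
[556.91029102 -18.37180819 206.51611184]
```

View pics/s5b.png

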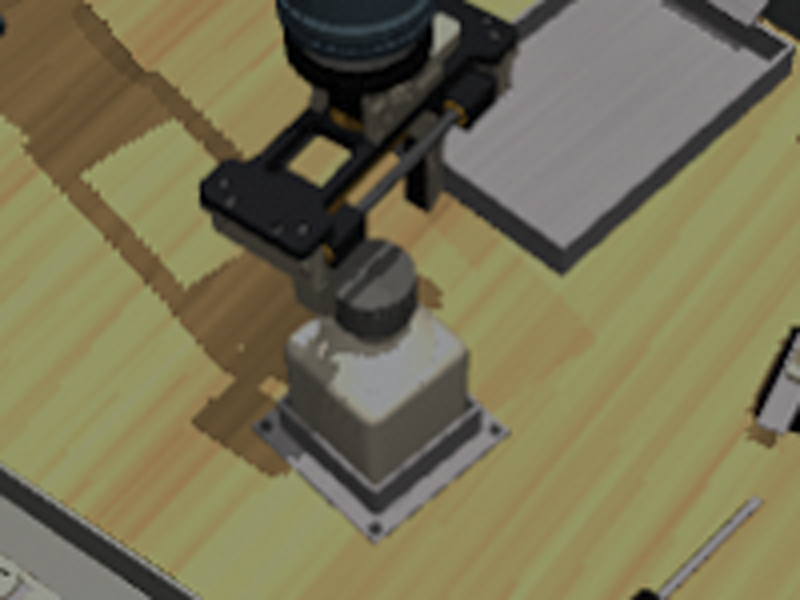

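View pics/t5b.png

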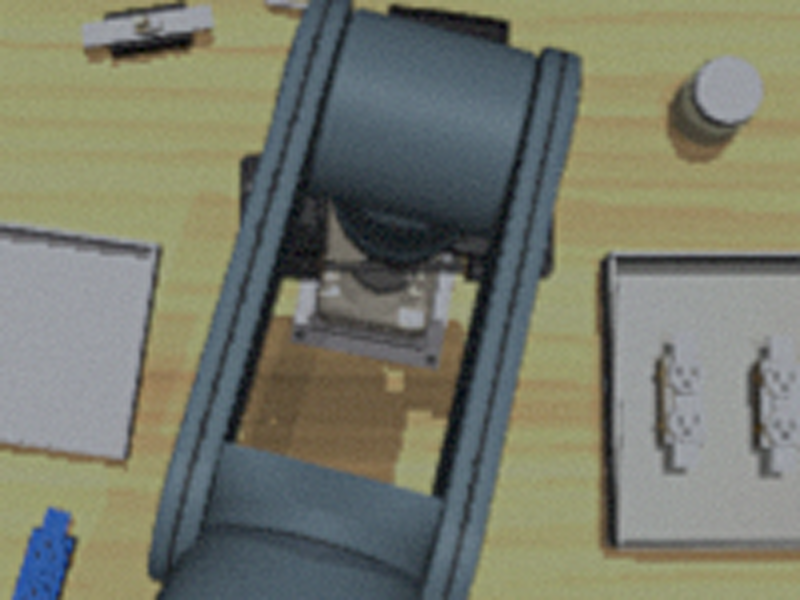

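The open fingers straddle the cap at (378,285) in the scene crop, and both outlets lie flat in the tub. Descending onto the cap and gripping.

```bash
python3 -m crank '[[[0.085,0,0,-0.01,0,0,0],[0.085,0,0,-0.012,0,0,0],[0.085,0,0,-0.012,0,0,0],[0.085,0,0,-0.01,0,0,0],[0.085,0,0,-0.006,0,0,0],[0.085,0,0,-0.003,0,0,0],[0.085,0,0,0,0,0,0],[0.085,0,0,0,0,0,0],[0.085,0,0,0,0,0,0],[0.085,0,0,0,0,0,0]]]'
python3 -m crank '[[[0.04,0,0,0,0,0,0],[0.04,0,0,0,0,0,0],[0.04,0,0,0,0,0,0],[0.04,0,0,0,0,0,0],[0.04,0,0,0,0,0,0],[0.04,0,0,0,0,0,0],[0.04,0,0,0,0,0,0],[0.04,0,0,0,0,0,0],[0.04,0,0,0,0,0,0],[0.04,0,0,0,0,0,0]]]'
python3 -m crank '[[[0.04,0,0,0,0,0,0],[0.04,0,0,0,0,0,0],[0.04,0,0,0,0,0,0],[0.04,0,0,0,0,0,0],[0.04,0,0,0,0,0,0],[0.04,0,0,0,0,0,0],[0.04,0,0,0,0,0,0],[0.04,0,0,0,0,0,0],[0.04,0,0,0,0,0,0],[0.04,0,0,0,0,0,0]]]'
```

```text
clock: 23.83
position: [556.9, -18.2, 153.3]
tcp_rot: [-1.57, 0.001, -3.137]
ft_force: [0.2, -0.0, 0.8]
grip_width: 85.1
clock: 24.67
position: [556.5, -18.1, 152.7]
tcp_rot: [-1.571, 0.0, -3.137]
ft_force: [-1.2, 0.1, 0.6]
grip_width: 51.9
clock: 25.5
position: [556.5, -18.1, 152.7]
tcp_rot: [-1.571, 0.0, -3.137]
ft_force: [-1.3, -0.8, 0.6]
grip_width: 51.9
```

```bash
python3 -m crank '[[[0.04,0,0,-0.001,0,0,0],[0.04,0,0,-0.001,0,0,0],[0.04,0,0,-0.001,0,0,0],[0.04,0,0,-0.001,0,0,0],[0.04,0,0,-0.001,0,0,0],[0.04,0,0,0,0,0,0],[0.04,0,0,0,0,0,0],[0.04,0,0,0,0,0,0],[0.04,0,0,0,0,0,0],[0.04,0,0,0,0,0,0]]]'
```

```text
clock: 26.33
position: [556.6, -18.2, 148.7]
tcp_rot: [-1.57, 0.001, -3.136]
ft_force: [-2.6, 0.4, 9.4]
grip_width: 52.2
```

```bash
python3 -m crank '[[[0.04,0,0,-0.0007,0,0,0],[0.04,0,0,-0.0005,0,0,0],[0.04,0,0,0,0,0,0],[0.04,0,0,0,0,0,0],[0.04,0,0,0,0,0,0],[0.04,0,0,0,0,0,3],[0.04,0,0,0,0,0,3],[0.04,0,0,0,0,0,3],[0.04,0,0,0,0,0,3],[0.04,0,0,0,0,0,0]]]'; python3 -c "
from h import *
print(env.read_state())"
```

```text
clock: 27.17
position: [557.6, -18.2, 148.1]
tcp_rot: [-1.57, 0.003, -2.924]
ft_force: [-1.9, 0.5, 10.0]
grip_width: 51.8
{'clock': 27.1667, 'joint_positions': array([-2.32768372e-01,  3.40871419e-01,  1.63831946e+00,  2.45685744e-04,
        1.15902674e+00,  1.12058232e+00]), 'qd': array([-0.00019798,  0.0004772 , -0.00123693, -0.00138035,  0.00168544,
        0.07093979]), 'effort': array([ -0.41743431, -40.89448571, -23.27098846,  -0.09553521,
        -0.55271856,  -0.67126226]), 'position': array([557.64169708, -18.24498467, 148.10809095]), 'tcp_rot': array([-1.56953066,  0.00313684, -2.92424299]), 'ft_force': array([-1.92689502,  0.50652774, 10.02569125]), 'moment': array([0.18028202, 0.17995522, 0.01677354]), 'grip_width': 51.81259930385831}
```

```bash
python3 -m crank '[[[0.04,0,0,0,0,0,3],[0.04,0,0,0,0,0,3],[0.04,0,0,0,0,0,3],[0.04,0,0,0,0,0,3],[0.04,0,0,0,0,0,3],[0.04,0,0,0,0,0,3],[0.04,0,0,0,0,0,3],[0.04,0,0,0,0,0,3],[0.04,0,0,0,0,0,3],[0.04,0,0,0,0,0,0]]]'; python3 -c "
from h import *
print(env.read_state()['moment'])"
python3 -m crank '[[[0.04,0,0,0,0,0,3],[0.04,0,0,0,0,0,3],[0.04,0,0,0,0,0,3],[0.04,0,0,0,0,0,3],[0.04,0,0,0,0,0,3],[0.04,0,0,0,0,0,0],[0.04,0,0,0,0,0,0],[0.04,0,0,0,0,0,0],[0.04,0,0,0,0,0,0],[0.04,0,0,0,0,0,0]]]'; python3 -c "
from h import *
print(env.read_state()['moment'])"
```

```text
clock: 28.0
position: [557.6, -17.8, 148.1]
tcp_rot: [-1.569, 0.003, -2.453]
ft_force: [-1.2, 2.1, 10.0]
grip_width: 51.6
[0.28731104 0.18360128 0.00673847]
clock: 28.83
position: [557.4, -17.7, 148.0]
tcp_rot: [-1.569, 0.002, -2.194]
ft_force: [-1.9, 2.7, 10.7]
grip_width: 51.5
[0.42501135 0.2433706  0.03675895]
```

```bash
python3 -m crank '[[[0.04,0,0,0.002,0,0,0],[0.04,0,0,0.002,0,0,0],[0.04,0,0,0.002,0,0,0],[0.04,0,0,0.002,0,0,0],[0.04,0,0,0.002,0,0,0],[0.04,0,0,0,0,0,0],[0.04,0,0,0,0,0,0],[0.04,0,0,0,0,0,0],[0.04,0,0,0,0,0,0],[0.04,0,0,0,0,0,0]]]'
```

```text
clock: 29.67
position: [556.4, -18.2, 156.2]
tcp_rot: [-1.571, -0.0, -2.194]
ft_force: [0.4, -0.5, 0.3]
grip_width: 51.9
```

```bash
python3 -m crank '[[[0.04,0,0,0.006,0,0,0],[0.04,0,0,0.01,0,0,0],[0.04,0,0,0.01,0,0,0],[0.04,0,0,0.01,0,0,0],[0.04,0,0,0.01,0,0,0],[0.04,0,0,0.01,0,0,0],[0.04,0,0,0.01,0,0,0],[0.04,0,0,0.01,0,0,0],[0.04,0,0,0.007,0,0,0],[0.04,0,0,0.003,0,0,0]]]'
python3 -m crank '[[[0.04,0,0,0,0,0,0],[0.04,0,0,0,0,0,0],[0.04,0,0,0,0,0,0],[0.04,0,0,0,0,0,0],[0.04,0,0,0,0,0,0],[0.04,0,0,0,0,0,0],[0.04,0,0,0,0,0,0],[0.04,0,0,0,0,0,0],[0.04,0,0,0,0,0,0],[0.04,0,0,0,0,0,0]]]'
python3 - <<'E'
from h import *
a,d=grab('scene','s6')
cv2.imwrite('pics/s6b.png',cv2.resize(a[90:350,60:410],(800,594),interpolation=cv2.INTER_CUBIC))
E
```

```text
clock: 30.5
position: [557.0, -18.2, 244.1]
tcp_rot: [-1.569, 0.001, -2.194]
ft_force: [-0.5, -0.1, -1.4]
grip_width: 52.3
clock: 31.33
position: [556.5, -18.1, 242.5]
tcp_rot: [-1.571, 0.0, -2.194]
ft_force: [0.1, -0.2, 0.0]
grip_width: 52.2
```

View pics/s6b.png

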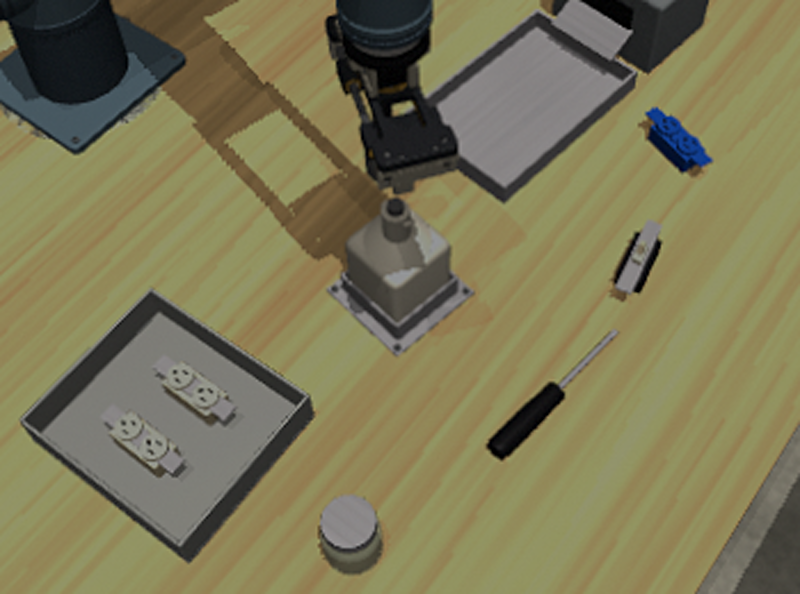

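The neck is bare at (397,208) with the plunger showing. The cap is hidden by the gripper body, but the finger opening of 52.2 mm matches its diameter. Both outlets lie flat in the tub and the bystanders have not moved. Handing in.

```bash
python3 -c "
from h import *
s=env.read_state();print(s['position'],s['grip_width'],s['ft_force'],s['clock'])
print(env.sign_off())"
```

```text
[556.50898654 -18.14419039 242.4594645 ] 51.94017479695071 [ 0.27583574 -0.18470314 -0.961958  ] 31.3833
the job is handed in; nothing more can be done
None
```

The soak is set up and the job is handed in at 31.4 s of the 72 s allowed; no verdict was reported.

- **Outlets:** I moved both from the catch tray to the grey tub, lowered them close to the floor and let go. The last picture shows both lying flat and free in the tub.
- **Cap:** I gripped it, pushed it down about 4.6 mm (wrist force about 10 N) and turned it 0.94 rad anticlockwise with almost no resistance. I then lifted it straight up and stopped about 90 mm above its seat.

**Last checks:**
- **Grip:** the gripper opening is 51.9 mm, which matches the 52 mm cap, and the tool is level.
- **Jug:** its neck is bare in the picture.
- **Bystanders:** the screwdriver, jar and toggle look unmoved. I judged this by eye and did not measure it.
- **Cap angle and position:** the gripper body hid the cap in the last picture. That it is held level above the jug comes from the gripper opening, the tool pose and the bare neck, not from seeing it.

No check failed. The two cameras disagreed by about 2 to 4 mm on the cap's position, so I aimed between their readings. The sideways force on gripping was only about 1 N, so the cap was well centred.

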